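Hold the drill guide of a mould-follower jig on its mark

ROBOT

A 6-joint arm with a two-finger parallel gripper is mounted at the origin on the work surface. World frame = base frame: x ahead of the robot, y to its left, z up, the work surface at z = 0. Lengths are in m, angles in rad, forces in N, time in s.
With the tool pointing down it reaches from about 0.3 to 0.875 m from the base axis. Payload 6.4 kg.
Tool frame: the origin (TCP) lies midway between the tips of the shut fingers; the grasp point (between the pads) lies 19 mm behind it; z points along the fingers, y is the line along which they close (so a half turn about z gives the same grasp; the last joint's range is limited). The gripper opens to 85 mm and grips with 20 to 120 N. Pads are 22 mm wide; open, the fingers measure 114 mm over their backs; the gripper's body (76 mm by 85 mm) begins 54 mm behind the grasp point. The pads swing forward as they close: fully open they stand 13 mm farther back than shut.
Start: joints at [1.036, 0.181, 1.607, -0, 1.354, -0.206], TCP at [0.186, 0.544, 0.231] pointing down, gripper open.
Joint ranges: [-2.99, 2.99], [-0.89, 2.07], [0.3, 2.58], [-1.14, 4.28], [0, 2.63], [-3.12, 3.12]. Speed limits (rad/s): [2.57, 2.57, 3.01, 3.14, 3.14, 3.14].

INTERFACE

Orientations are given as a unit quaternion [w, x, y, z].
In Python, from bench import status, camera, ctrl gives the robot as it stands. The module is installed in compiled form; this text tells all that it offers.
- The arm moves only by the shell command python3 -m handwheel 'ROWS'. ROWS is JSON, a list that holds one entry, the list of rows, each a list of 7 numbers: the opening, from -1 (shut) to 1 (fully open), then the shift along the tool's x, y, z in cm, then the turn, a rotation vector about the tool's x, y, z in degrees. A call has 1 to 10 rows; each row is the pose to reach, as a shift and turn from the pose commanded when the call began, along the tool's axes at that moment; what a row does not reach only later rows make up. A row lasts 1/8 s, in which the tool goes at most 62.5 mm and 10.7 degrees, less where a joint would pass 70% of its speed; a pose out of reach is approached as far as the arm can. A call with a gripper value outside its range is refused whole. The fingers move at their own pace and stop on an object; the grip force is fixed at half the most. Time passes only in rows, so rows that repeat a pose let the fingers close. It gives the time, the measured TCP pose, the force, the opening and the grip force at its end, in the units of the state.
- status.get_obs(): the state, without advancing time (a new reading comes with each control period).
- camera(name): name is "scene" or "side" or "wrist"; returns a dict with "frame" (400x640x3 uint8, blue, green, red), "depth" (400x640 float32, m along the optical axis (not along the pixel's ray), 0 where there is no reading), "fx", "fy", "cx", "cy" (pixels), "extrinsics" (4x4, takes a point from camera to world coordinates); the wrist camera has in their place "hand_eye" (4x4, takes a point from camera to tool coordinates, whose origin is the TCP and whose axes are the flange's). Camera axes: x right, y down, z forward; pixel columns grow to the right and rows downward; lengths in m; the calibration is good to about 2 mm. A picture is of the moment at which its call begins: read the wrist's pose just before it.
- ctrl.hand_in(): hands the job in; it is judged then, once.
The state is a dict: "time_s": time; "q": joint angles; "dq": joint speeds; "joint_efforts": joint torques, N m; "eef_pos": TCP position; "eef_rot": TCP orientation; "wrist_force": force on the tool from outside, world axes, zero at the start; "torque": the same for the moment, N m; "opening": opening from 0.0 (shut) to 1.0 (fully open); "grasp_force": force on a finger pad.
Only numpy, scipy, OpenCV 4.12 (cv2) and the standard library are available. Lean on these libraries where they do the work, as an engineer would, in place of code of your own. Each camera call takes 0.05 s, during which the arm holds its last target. There are 200 camera calls.

TASK

On the blue drilling jig, first seat the white follower plate flat and square in the pocket, fully home, and let go of it. Then take the black knob of the red cam lever, slide the guide leg along its rail until its yellow pointer stands on the red mark and, keeping it on the mark, swing the lever fully closed. Finish still holding the lever closed by its knob with the pointer on the mark, ready for drilling, because it springs open if let go; leave the hoop, weight and brush alone.

Things in the scene. Friction and masses are not known exactly. Their poses are not given: they have to be found in the camera images.
- follower_center (a point): centre of the loose white plastic follower plate (220 g): plate 80 mm (its x) by 100 mm (its y) by 16 mm thick, with an upright grip bar on top in the middle, 20 mm (x) by 50 mm (y) and 35 mm high; 51 mm high in all. The point lies on its middle axis, 25.5 mm above its underside. It lies plate-down on the bench. It may go into the pocket either way round (half a turn makes no difference)
- pocket (a point): centre of the floor of the rectangular pocket in the blue jig board, 18 mm above the bench; pocket 85 mm (x) by 105 mm (y), 12 mm deep with a 4 mm chamfer round its mouth, so a seated plate stands 4 mm proud of the 30 mm high board. The axes are those of the jig: x across it, away from the robot; y along its rail; z up. The jig (230 mm by 360 mm) is fixed to the bench. The board's centre lies at x = +60 mm, y = -95 mm from this point
- pointer (a point): tip of the yellow pointer fixed to the aluminium guide leg, just above the white scale; axes as the jig. The leg (46 by 56 mm block with a short drill-guide arm towards the pocket, which passes above a seated plate) slides along the rail at jig x = +110 mm from the pocket centre
- red_mark (a point): centre of the red band, 9 mm wide along the rail, across the white scale; axes as the jig. The pointer is on the mark when both have the same jig y
- guide_leg (a joint): position of the leg along the rail, m: 0 at its far right end, growing towards jig +y (left), up to 0.17; slides with about 2 N of friction and stays where it is left
- mark (a joint): position of the red mark on the same scale, m: the pointer stands on the mark when joint guide_leg equals this; the mark is never moved by the robot
- cam_lever (a joint): angle of the red cam lever on the leg, rad: 0 open, 1.05 fully closed (end stop); it turns about a vertical axis, anticlockwise from above as it closes. A spring holds it open: about 2 N at the knob when open, 3.5 N when closed
- knob (a point): centre of the upright round black knob at the lever's end, 20 mm in diameter and 50 mm tall, its centre 85 mm above the bench and the top of the red lever 25 mm below that centre. It is 90 mm from the lever's pivot. With the lever at angle q the knob lies, from the pivot and in jig axes, at x = 90 mm * sin(q - 0.873), y = -90 mm * cos(q - 0.873)
- pivot (a point): the lever's vertical pivot axis on the guide leg, at the height of the knob's centre; it moves with the leg, straight along jig y; axes turn with the lever
- hoop_mid (a point): middle of the loose white mould hoop, 110 mm across and 90 mm high; a bystander
- weight_mid (a point): middle of the loose round steel press weight, 80 mm across and 40 mm high; a bystander
- brush_grip (a point): handle of the loose brush lying on the bench; a bystander
There are look-alikes about, which are no part of the job. Leave any brown or purple look-alike of the part that bears follower_center alone.

How it is judged:
By the outcome, as a careful person would: the job done as asked, in the order asked, and still so for the second after the job is handed in, while the arm keeps its last pose, push and grip.
It also fails if it takes over 59 s, if anything falls off the work surface, if the arm or the gripper's body presses on something with over 40 N, if the wrist force passes 120 N, or if a joint passes its speed limit or range.

## Working session

There is one attempt and no reset: what is moved stays moved. The work goes in short steps, Python scripts to look and compute and a shell command to move; the robot and the scene stay as the last step left them, time stands still between calls to the robot, and variables do not carry over. Pictures are saved under pics/ and viewed, at most 10 in all, crops included, and the job is handed in when it is done.

```bash
mkdir -p pics; cat > h.py <<'E'
import numpy as np, cv2
from bench import status, camera, ctrl
from scipy.spatial.transform import Rotation as R
def shot(n,f=None):
    o=status.get_obs(); c=camera(n)
    if 'extrinsics' in c: T=np.array(c['extrinsics'])
    else:
        w,x,y,z=o['eef_rot']; B=np.eye(4); B[:3,:3]=R.from_quat([x,y,z,w]).as_matrix(); B[:3,3]=o['eef_pos']; T=B@np.array(c['hand_eye'])
    c['T']=T
    if f: cv2.imwrite('pics/'+f,c['frame'])
    return c
def ray(c,u,v,h):
    d=c['T'][:3,:3]@np.array([(u-c['cx'])/c['fx'],(v-c['cy'])/c['fy'],1]); p=c['T'][:3,3]
    return p+d*(h-p[2])/d[2]
def cloud(c):
    v,u=np.mgrid[:400,:640]; z=c['depth']
    P=np.stack([(u-c['cx'])/c['fx']*z,(v-c['cy'])/c['fy']*z,z],-1)@c['T'][:3,:3].T+c['T'][:3,3]
    P[z<=0]=np.nan
    return P
E
python3 - <<'E'
from h import *
o=status.get_obs(); print(o['eef_pos'],o['eef_rot'],o['time_s'])
for n in('scene','side'):
    c=shot(n,n+'.png'); print(n,c['T'].round(3).tolist(),c['fx'])
    np.savez(n+'.npz',**{k:np.array(v) for k,v in c.items()})
E
```

```text
[0.18537157 0.54371583 0.23037603] [-3.18560938e-04  1.63663156e-01  9.86515876e-01 -8.33794866e-04] 0.0
scene [[0.476, 0.645, -0.598, 1.124], [0.88, -0.342, 0.331, -0.317], [0.009, -0.683, -0.73, 0.778], [0.0, 0.0, 0.0, 1.0]] 363.33855521293316
side [[0.883, -0.212, 0.419, -0.106], [-0.469, -0.429, 0.772, -1.213], [0.016, -0.878, -0.478, 0.843], [0.0, 0.0, 0.0, 1.0]] 501.9262471842043
```

View pics/scene.png

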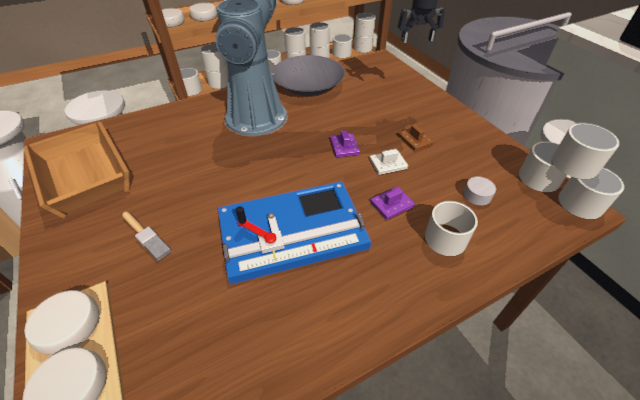

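View pics/side.png

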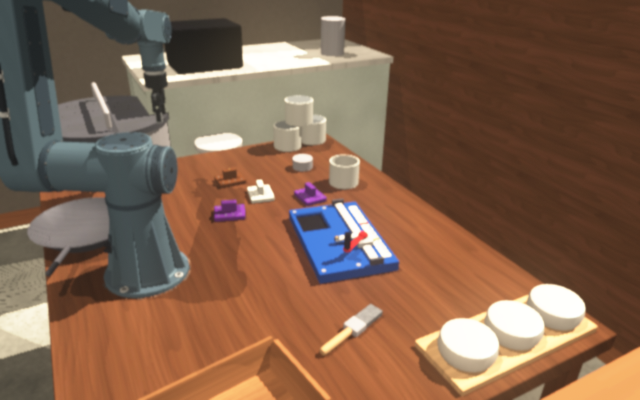

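The scene view shows the jig around (295,230), with the pocket at (321,203), the knob at (240,215), the pointer at (274,255) and the red mark at (313,247). The white follower is at (388,160), between purple and brown look-alikes.

```bash
cat > m.py <<'E'
from h import *
def load(n): return dict(np.load(n+'.npz'))
c=load('scene'); P=cloud(c); hsv=cv2.cvtColor(c['frame'],cv2.COLOR_BGR2HSV); H,S,V=cv2.split(hsv)
X,Y,Z=P[...,0],P[...,1],P[...,2]
def rect(p): 
    (cx,cy),s,a=cv2.minAreaRect((p*1000).astype(np.float32)); return (round(cx,1),round(cy,1)),np.round(s,1),round(a,1)
v,u=np.mgrid[:400,:640]
roi=(abs(u-388)<28)&(abs(v-160)<18)
m=roi&(S<70)&(V>110); print('follower top z',np.nanpercentile(Z[m],[2,20,50,80,98]).round(4))
a=m&(abs(Z-.016)<.005); b=m&(Z>.040); print('plate',a.sum(),rect(P[a][:,:2]),'bar',b.sum(),rect(P[b][:,:2]))
roi=(abs(u-293)<85)&(abs(v-230)<55)
bl=roi&(abs(H.astype(int)-108)<14)&(S>140); t=bl&(abs(Z-.03)<.004)
print('jig',t.sum(),rect(P[t][:,:2]),np.nanmedian(Z[bl]))
pk=(abs(u-321)<26)&(abs(v-203)<17)&(V<60); print('pocket z',np.nanmedian(Z[pk]),rect(P[pk&(abs(Z-.018)<.005)][:,:2]))
rd=roi&((H<8)|(H>172))&(S>150)
n,l,s,ce=cv2.connectedComponentsWithStats(rd.astype(np.uint8))
for i in range(1,n):
    if s[i,4]>6: k=l==i; print('red',s[i],ce[i].round(1),np.nanmean(P[k],0).round(4))
yl=roi&(abs(H.astype(int)-25)<8)&(S>90)&(v>235)
n,l,s,ce=cv2.connectedComponentsWithStats(yl.astype(np.uint8))
for i in range(1,n):
    k=l==i; print('yel',s[i],ce[i].round(1),np.nanmean(P[k],0).round(4))
kb=(abs(u-240)<10)&(abs(v-215)<14)&(V<60)&(Z>.065); print('knob',kb.sum(),np.nanmean(P[kb],0),np.nanmax(Z[kb]))
cv2.imwrite('pics/crop.png',cv2.resize(c['frame'][175:285,205:380],(796,500),interpolation=cv2.INTER_CUBIC))
E
python3 m.py
```

```text
follower top z [-0.0011  0.0131  0.0157  0.0313  0.0508]
plate 386 ((450.3, 315.9), array([177. ,  85.9]), 83.0) bar 95 ((445.5, 280.0), array([48.8, 21.3]), 79.4)
jig 4933 ((549.3, -105.8), array([359.3, 233.4]), 78.6) 0.02894605516019244
pocket z 0.01753540631596673 ((504.2, 2.3), array([100. ,  76.8]), 78.6)
red [239 220  37  23 262] [259.6 231.6] [ 0.558  -0.1938  0.0602]
red [312 244   5   8  22] [313.7 247.7] [ 0.6472 -0.0886  0.0327]
yel [273 250   3  10  14] [274.  254.5] [ 0.6212 -0.184   0.0351]
knob 108 [ 0.51275547 -0.22130248  0.09312072] 0.1133451866770504
```

View pics/crop.png

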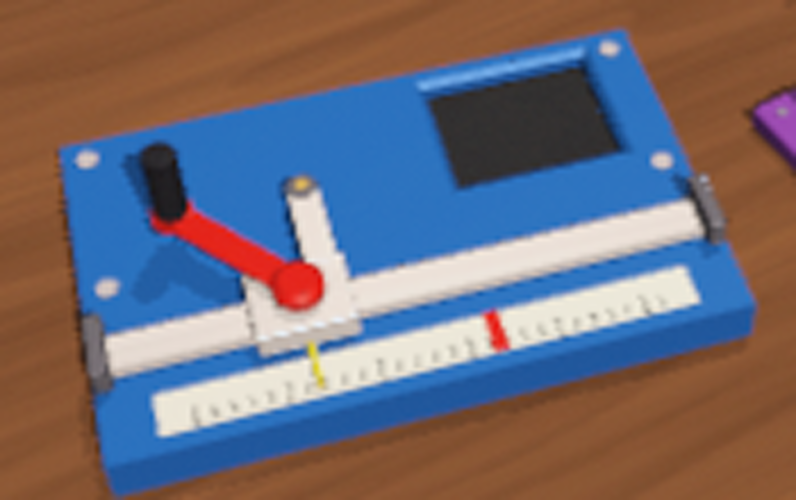

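The crop shows the pocket, the pointer left of the mark (about 98 mm to travel) and the lever open. The jig yaw is about -11.4° and the pocket is at about (0.509, 0). I'll move above the follower and look closer.

```bash
python3 -m handwheel '[[[1,-33,-16.6,0,0,0,82],[1,-33,-16.6,0,0,0,82],[1,-33,-16.6,0,0,0,82],[1,-33,-16.6,0,0,0,82],[1,-33,-16.6,0,0,0,82],[1,-33,-16.6,0,0,0,82],[1,-33,-16.6,0,0,0,82],[1,-33,-16.6,0,0,0,82],[1,-33,-16.6,0,0,0,82],[1,-33,-16.6,0,0,0,82]]]'
python3 - <<'E'
from h import *
o=status.get_obs(); print(o['eef_pos'],o['eef_rot'],o['time_s'],o['q'])
c=shot('wrist','w1.png'); np.savez('w1.npz',**{k:np.array(v) for k,v in c.items()}); print(c['T'].round(3).tolist())
P=cloud(c); S=cv2.cvtColor(c['frame'],cv2.COLOR_BGR2HSV); X,Y,Z=P[...,0],P[...,1],P[...,2]
near=(np.hypot(X-.4455,Y-.28)<.075)&(S[...,1]<70)&(S[...,2]>110)
for a,b in((.010,.022),(.045,.057)):
    m=near&(Z>a)&(Z<b)
    m=cv2.morphologyEx(m.astype(np.uint8),cv2.MORPH_OPEN,np.ones((3,3)))>0
    if m.sum(): print(m.sum(),cv2.minAreaRect((P[m][:,:2]*1000).astype(np.float32)),np.median(Z[m]))
E
```

```text
time_s: 1.35
eef_pos: [0.4441, 0.2807, 0.2311]
eef_rot: [-0.0, 0.77, 0.638, -0.0]
wrist_force: [-0.1, 0.0, 0.2]
opening: 0.999
grasp_force: 0.0
[0.44413617 0.28065723 0.2310759 ] [-7.54208272e-05  7.69883609e-01  6.38184289e-01 -1.92238275e-04] 1.35 [3.37412330e-01 7.00682342e-02 1.73074049e+00 8.12242070e-06
 1.34119686e+00 5.23931710e-01]
[[0.983, -0.175, -0.06, 0.459], [-0.185, -0.931, -0.316, 0.362], [-0.001, 0.321, -0.947, 0.373], [0.0, 0.0, 0.0, 1.0]]
4953 ((444.08856201171875, 282.62847900390625), (99.69703674316406, 79.92488861083984), 78.52214050292969) 0.01557028678174921
883 ((444.37255859375, 282.89013671875), (49.18080139160156, 19.70218849182129), 78.79676055908203) 0.05037780573995265
```

View pics/w1.png

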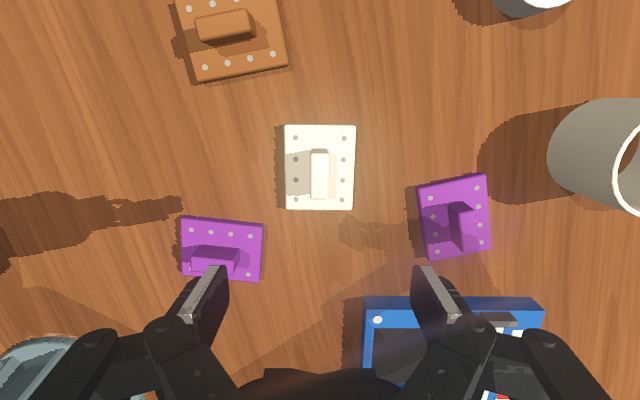

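The wrist view shows the white follower at (320,168), clear of the look-alikes. Plate and bar agree on centre (444.2, 282.8) mm with its axis at 78.6°, parallel to the jig. Next I grasp it.

```bash
python3 -m handwheel '[[[1,0.2,0,6,0,0,0.7],[1,0.2,0,12,0,0,0.7],[1,0.2,0,18,0,0,0.7],[1,0.2,0,21,0,0,0.7],[1,0.2,0,21,0,0,0.7],[-1,0.2,0,21,0,0,0.7],[-1,0.2,0,21,0,0,0.7],[-1,0.2,0,21,0,0,0.7],[-1,0.2,0,21,0,0,0.7],[-1,0.2,0,21,0,0,0.7]]]'
python3 -m handwheel '[[[-1,0,0,0,0,0,0],[-1,0,0,0,0,0,0],[-1,0,0,-3,0,0,0],[-1,0,0,-8,0,0,0],[-1,0,0,-8,0,0,0]]]'
```

```text
time_s: 2.65
eef_pos: [0.4457, 0.2829, 0.0225]
eef_rot: [0.0, 0.775, 0.632, 0.001]
wrist_force: [-0.5, -0.5, 5.9]
opening: 0.224
grasp_force: 60.4
time_s: 3.28
eef_pos: [0.4478, 0.2836, 0.1054]
eef_rot: [0.001, 0.775, 0.632, 0.004]
wrist_force: [-0.8, 1.1, -1.6]
opening: 0.222
grasp_force: 59.5
```

```bash
python3 -m handwheel '[[[-1,0,0,-10,0,0,0],[-1,-6,2,-14,0,0,0],[-1,-12,4,-14,0,0,0],[-1,-18,6,-14,0,0,0],[-1,-24,8,-14,0,0,0],[-1,-30,10,-14,0,0,0],[-1,-36,12,-14,0,0,0],[-1,-39,12,-14,0,0,0],[-1,-39,12,-14,0,0,0],[-1,-39,12,-14,0,0,0]]]'
python3 - <<'E'
from h import *
o=status.get_obs(); print(o['eef_pos'],o['eef_rot'],o['time_s'],o['q'])
c=shot('wrist','w2.png'); np.savez('w2.npz',**{k:np.array(v) for k,v in c.items()}); print(c['T'].round(3).tolist())
E
```

```text
time_s: 4.53
eef_pos: [0.4837, -0.1232, 0.2401]
eef_rot: [-0.001, 0.775, 0.632, -0.0]
wrist_force: [-0.8, 1.2, -3.0]
opening: 0.225
grasp_force: 59.6
[ 0.48365798 -0.12324701  0.2401253 ] [-1.16301127e-03  7.74950997e-01  6.32020211e-01 -2.27138406e-04] 4.525 [-4.88096923e-01  2.31450767e-03  1.78198703e+00  4.94992803e-04
  1.35961116e+00 -2.85720733e-01]
[[0.98, -0.189, -0.067, 0.5], [-0.201, -0.928, -0.313, -0.042], [-0.003, 0.32, -0.947, 0.383], [0.0, 0.0, 0.0, 1.0]]
```

View pics/w2.png

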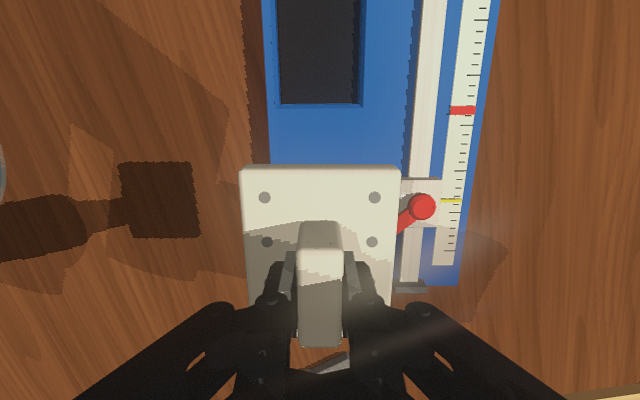

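The wrist view shows the pocket at (320,50), the mark at (463,110), the pointer at (451,201), the pivot at (421,207) and the held plate in front.

```bash
cat > n.py <<'E'
from h import *
c=dict(np.load('w2.npz')); P=cloud(c); f=c['frame']; H,S,V=[a.astype(int) for a in cv2.split(cv2.cvtColor(f,cv2.COLOR_BGR2HSV))]
X,Y,Z=P[...,0],P[...,1],P[...,2]; v,u=np.mgrid[:400,:640]
def line(p): 
    d=cv2.fitLine(p[:,:2].astype(np.float32),cv2.DIST_HUBER,0,.01,.01).ravel(); return d
# direction of jig: scale / blue board left edge at z=.03
bl=(abs(H-108)<14)&(S>120)&(abs(Z-.03)<.004)&(v<160)
L=[];Rr=[]
for r in range(5,158,3):
    k=np.where(bl[r])[0]
    if len(k): L.append(ray(c,k[0],r,.03))
L=np.array(L); d=line(L); print('board left edge angle',np.degrees(np.arctan2(d[1],d[0]))%180)
ey=np.array([np.cos(np.radians(78.6)),np.sin(np.radians(78.6))]); ex=np.array([ey[1],-ey[0]])
print('left edge jx',np.median(L[:,:2]@ex)+.0, ' -> pocket jx', np.median(L[:,:2]@ex)+.115-.06)
dk=(V<75)&(v<110)&(u>260)&(u<375)
lo=[];hi=[]
for r in range(5,98,3):
    k=np.where(dk[r])[0]; lo.append(ray(c,k[0]-.5,r,.018)[:2]@ex); hi.append(ray(c,k[-1]+.5,r,.018)[:2]@ex)
bot=[ray(c,q,np.where(dk[:,q])[0][-1]+.5,.018)[:2]@ey for q in range(290,352,4)]
print('floor jx lo/hi',np.median(lo),np.median(hi),'mid',(np.median(lo)+np.median(hi))/2,'wid',np.median(hi)-np.median(lo),'near y edge',np.median(bot),'-> y ctr',np.median(bot)+.0525)
for p in ([.509,-.001],):print('scene est',np.array(p)@ex,np.array(p)@ey)
rd=((H<8)|(H>172))&(S>150)&(u>445)&(u<485)&(v>90)&(v<130); print('mark',np.nanmedian(P[rd],0),ray(c,u[rd].mean(),v[rd].mean(),.032), ray(c,u[rd].mean(),v[rd].mean(),.032)[:2]@ey)
yl=(abs(H-28)<8)&(S>120)&(u>435)&(u<470)&(v>185)&(v<215); q=ray(c,u[yl].mean(),v[yl].mean(),.034); print('pointer',yl.sum(),np.nanmedian(P[yl],0),q,q[:2]@ey)
pv=((H<8)|(H>172))&(S>150)&(u>407)&(u<440)&(v>190)&(v<222); z=np.nanmedian(Z[pv]);q=ray(c,421.5,207,z); print('pivot z',z,q,q[:2]@ex,q[:2]@ey)
# held plate
pl=(S<70)&(V>60)&(u>235)&(u<405)&(v>160)&(v<230)&(abs(Z-np.nanmedian(Z[175:190,250:390]))<.006)
q=P[pl]; A=np.c_[q[:,:2],np.ones(len(q))]; s=np.linalg.lstsq(A,q[:,2],rcond=None)[0]; zt=np.median(q[:,2]); print('plate top z, tilt deg',zt,np.degrees(s[:2]))
e=[]
for r in range(172,230,3):
    k=np.where(pl[r])[0]; e.append([*ray(c,k[0]-.5,r,zt)[:2],*ray(c,k[-1]+.5,r,zt)[:2]])
e=np.array(e); 
for i in(0,2):
    d=line(e[:,i:i+2]); print('plate side',np.degrees(np.arctan2(d[1],d[0]))%180,np.median(e[:,i:i+2]@ex))
t=np.array([ray(c,q,np.where(pl[:,q])[0][0]-.5,zt)[:2] for q in range(250,392,4)]); d=line(t)
print('front edge ang',np.degrees(np.arctan2(d[1],d[0])),np.median(t@ey), 'plate ctr jx',(np.median(e[:,:2]@ex)+np.median(e[:,2:]@ex))/2,'jy',np.median(t@ey)-.05)
o=np.array([.48365798,-.12324701]); print('tcp jx,jy',o@ex,o@ey)
E
python3 n.py
```

```text
board left edge angle 78.9701
left edge jx 0.44319721257269146  -> pocket jx 0.4981972125726915
floor jx lo/hi 0.4552358567994819 0.5393924742396257 mid 0.49731416551955376 wid 0.08415661744014374 near y edge 0.04947137736566255 -> y ctr 0.10197137736566256
scene est 0.49915568522283554 0.09962731507835355
mark [ 0.64461738 -0.08724419  0.03199104] [ 0.64452749 -0.08723938  0.032     ] 0.0418773414453057
pointer 64 [ 0.62343917 -0.1835396   0.03698801] [ 0.62473548 -0.18469129  0.034     ] -0.05756399014242237
pivot z 0.06299075646513241 [ 0.58336393 -0.17449604  0.06299076] 0.606345267957583 -0.05574727331221211
plate top z, tilt deg 0.23322460562029912 [-0.71647252 -2.06232998]
plate side 78.308945 0.459332099133572
plate side 78.2858 0.5376545345457635
front edge ang -11.539831 0.02507776711385333 plate ctr jx 0.49849331683966774 jy -0.024922232886146672
tcp jx,jy 0.4984766523760488 -0.025216941281374458
```

```bash
python3 -m handwheel '[[[-1,6,-0.1,0,0,0,-0.4],[-1,12,-0.1,0,0,0,-0.4],[-1,12.6,-0.1,4,0,0,-0.4],[-1,12.6,-0.1,9,0,0,-0.4],[-1,12.6,-0.1,14,0,0,-0.4],[-1,12.6,-0.1,16.5,0,0,-0.4],[-1,12.6,-0.1,17.2,0,0,-0.4],[-1,12.6,-0.1,17.2,0,0,-0.4],[-1,12.6,-0.1,17.2,0,0,-0.4]]]'
python3 - <<'E'
from h import *
o=status.get_obs(); p=o['eef_pos'][:2]; a=np.radians(78.6); print(o['eef_pos'],o['eef_rot'],p@[np.sin(a),-np.cos(a)],p@[np.cos(a),np.sin(a)])
E
```

```text
time_s: 5.7
eef_pos: [0.5097, 0.0002, 0.0708]
eef_rot: [0.001, 0.772, 0.635, 0.001]
wrist_force: [-0.7, 0.1, -1.4]
opening: 0.224
grasp_force: 59.4
[5.09744563e-01 1.93976339e-04 7.08203095e-02] [0.00110901 0.77216144 0.63542486 0.00085059] 0.4996495611026018 0.10094490409409144
```

```bash
python3 -m handwheel '[[[-1,0,-0.1,0.8,0,0,0],[-1,0,-0.1,1.6,0,0,0],[-1,0,-0.1,2.2,0,0,0],[-1,0,-0.1,2.6,0,0,0],[-1,0,-0.1,2.9,0,0,0],[-1,0,-0.1,3.1,0,0,0],[-1,0,-0.1,3.1,0,0,0]]]'
```

```text
time_s: 6.58
eef_pos: [0.5075, 0.0002, 0.0404]
eef_rot: [-0.0, 0.772, 0.635, -0.0]
wrist_force: [-12.7, 0.9, 23.3]
opening: 0.228
grasp_force: 63.0
```

```bash
python3 -m handwheel '[[[0.3,0,0,0,0,0,0],[0.3,0,0,0,0,0,0],[0.3,0,0,0,0,0,0],[0.3,0,0,-6,0,0,0],[0.3,-2,0,-12,0,0,0],[0.3,-6,0,-17,0,0,0],[0.3,-8,0,-17,0,0,0],[0.3,-8,0,-17,0,0,0]]]'
cat > s.py <<'E'
from h import *
import sys
c=shot('wrist',sys.argv[1]); P=cloud(c); H,S,V=[a.astype(int) for a in cv2.split(cv2.cvtColor(c['frame'],cv2.COLOR_BGR2HSV))]
X,Y,Z=P[...,0],P[...,1],P[...,2]
near=(np.hypot(X-.509,Y)<.075)
def pf(m,n):
    q=P[m]; A=np.c_[q[:,:2]-[.509,0],np.ones(len(q))]; s=np.linalg.lstsq(A,q[:,2],rcond=None)[0]; print(n,len(q),'z',s[2].round(4),'slope deg',np.degrees(s[:2]).round(2))
def rc(m,n): 
    print(n,cv2.minAreaRect((P[m][:,:2]*1000).astype(np.float32)))
w=near&(S<70)&(V>90)
m=cv2.erode((w&(Z>.02)&(Z<.045)).astype(np.uint8),np.ones((3,3)))>0
pf(m,'plate'); rc(m,'plate'); b=w&(Z>.055); pf(b,'bar'); rc(b,'bar')
pf((abs(H-108)<14)&(S>120)&(abs(Z-.03)<.005)&(np.hypot(X-.509,Y)<.12),'board')
E
python3 s.py w3.png
```

```text
time_s: 7.58
eef_pos: [0.4922, -0.0795, 0.2088]
eef_rot: [0.001, 0.773, 0.634, 0.0]
wrist_force: [0.3, 0.1, -0.0]
opening: 0.651
grasp_force: 0.0
plate 7019 z 0.0336 slope deg [-0.06  0.  ]
plate ((507.3150329589844, -0.6190071105957031), (98.25285339355469, 77.63330841064453), 79.09053039550781)
bar 1447 z 0.0685 slope deg [ 4.49 -3.  ]
bar ((507.88232421875, -24.452350616455078), (28.219051361083984, 98.69869232177734), 1.1426894664764404)
board 21186 z 0.0295 slope deg [ 0.04 -0.05]
```

View pics/w3.png

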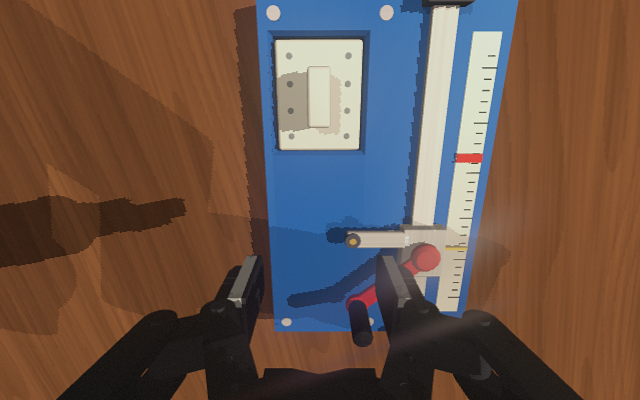

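The plate is seated: it stands 4.1 mm proud, is flat and is released. Now the knob, which I place at about (0.506, -0.218) from the geometry.

```bash
python3 -m handwheel '[[[0.1,-6,2,0,0,0,10],[0.1,-12,4,0,0,0,20],[0.1,-13.3,4.1,0,0,0,30],[0.1,-13.3,4.1,0,0,0,40],[0.1,-13.3,4.1,0,0,0,50],[0.1,-13.3,4.1,3,0,0,50],[0.1,-13.3,4.1,6,0,0,50],[0.1,-13.3,4.1,6,0,0,50]]]'
python3 - <<'E'
from h import *
c=shot('wrist','w4.png'); P=cloud(c); V=c['frame'].max(-1); X,Y,Z=P[...,0],P[...,1],P[...,2]
m=(V<60)&(abs(Z-.108)<.006)&(np.hypot(X-.506,Y+.218)<.035); print(m.sum(),np.nanmedian(P[m],0),np.argwhere(m).mean(0) if m.any() else 0)
E
```

```text
time_s: 8.62
eef_pos: [0.5047, -0.2141, 0.1447]
eef_rot: [-0.003, 0.968, 0.25, -0.002]
wrist_force: [0.5, 0.4, -0.3]
opening: 0.549
grasp_force: 0.0
787 [ 0.50770229 -0.2185453   0.10929945] [236.21982211 328.46251588]
```

View pics/w4.png

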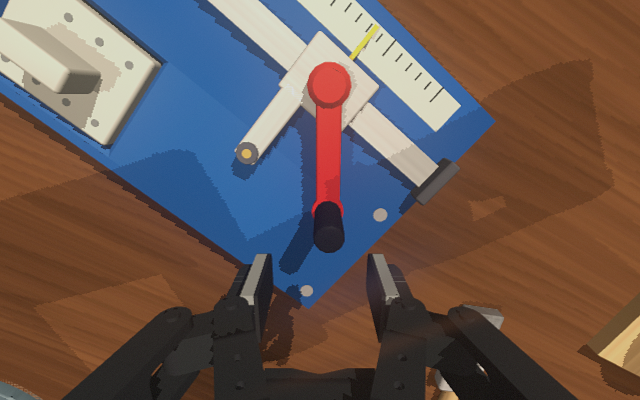

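The wrist view shows the knob centred between the fingers at (328,236), which agrees with the estimate. I descend and grip.

```bash
python3 -m handwheel '[[[0.1,0,0.5,3,0,0,0],[0.1,0,0.5,6,0,0,0],[0.1,0,0.5,7.5,0,0,0],[0.1,0,0.5,7.5,0,0,0],[-1,0,0.5,7.5,0,0,0],[-1,0,0.5,7.5,0,0,0],[-1,0,0.5,7.5,0,0,0],[-1,0,0.5,7.5,0,0,0],[-1,0,0.5,7.5,0,0,0]]]'
python3 - <<'E'
from h import *
o=status.get_obs();p=o['eef_pos'];print(p,o['eef_rot'])
a=np.radians(78.7);ex=np.array([np.sin(a),-np.cos(a)]);ey=np.array([np.cos(a),np.sin(a)]);print(p[:2]@ex,p[:2]@ey)
w,x,y,z=o['eef_rot'];M=R.from_quat([x,y,z,w]).as_matrix();d=np.r_[ey,0];print('1cm jig y in tool',M.T@d)
# full-slide and swing waypoints
E
```

```text
time_s: 9.8
eef_pos: [0.5097, -0.2214, 0.0748]
eef_rot: [0.001, 0.968, 0.249, 0.001]
wrist_force: [-1.3, 1.8, 6.3]
opening: 0.22
grasp_force: 58.4
[ 0.50973215 -0.22135685  0.07481779] [6.32465142e-04 9.68439897e-01 2.49245599e-01 6.29456402e-04]
0.5432248357292392 -0.11718572631304933
1cm jig y in tool [ 6.45001422e-01 -7.64181139e-01 -5.92894505e-04]
```

```bash
python3 -m handwheel '[[[-1,1.3,-1.5,0,0,0,0],[-1,2.6,-3,0,0,0,0],[-1,3.9,-4.6,0,0,0,0],[-1,5.2,-6.1,0,0,0,0],[-1,6.1,-7.2,0,0,0,0],[-1,6.4,-7.6,0,0,0,0],[-1,6.4,-7.6,0,0,0,0],[-1,6.4,-7.6,0,0,0,0]]]'
cat > k.py <<'E'
from h import *
import sys
a=np.radians(78.7);ex=np.array([np.sin(a),-np.cos(a)]);ey=np.array([np.cos(a),np.sin(a)])
o=status.get_obs();p=o['eef_pos'];print('tcp',p,o['eef_rot'],'jig',p[:2]@ex,p[:2]@ey,o['wrist_force'])
for n in sys.argv[1:]:
    c=shot(n,'k_%s_%.0f.png'%(n,o['time_s']*10)); H,S,V=[q.astype(int) for q in cv2.split(cv2.cvtColor(c['frame'],cv2.COLOR_BGR2HSV))]
    P=cloud(c); jx=P[...,:2]@ex; jy=P[...,:2]@ey; v,u=np.mgrid[:400,:640]
    sc=(jx>.63)&(jx<.70)&(abs(jy-.03)<.15)&(P[...,2]<.05)
    for nm,m,h in(('mark',sc&((H<8)|(H>172))&(S>140),.032),('ptr',sc&(abs(H-26)<8)&(S>110),.035)):
        if m.sum():
            q=ray(c,u[m].mean(),v[m].mean(),h); print(n,nm,m.sum(),u[m].mean().round(1),v[m].mean().round(1),q.round(4),'jx',(q[:2]@ex).round(4),'jy',(q[:2]@ey).round(4))
    r=((H<8)|(H>172))&(S>140)&(P[...,2]>.052)&(abs(jy-.03)<.15)
    if r.sum()>20: g=P[r]; print(n,'lever jig bbox',(g[:,:2]@ex).min(),(g[:,:2]@ex).max(),(g[:,:2]@ey).min(),(g[:,:2]@ey).max())
E
python3 k.py wrist scene side
```

```text
time_s: 10.8
eef_pos: [0.5291, -0.1235, 0.0748]
eef_rot: [0.0, 0.968, 0.249, 0.001]
wrist_force: [-2.7, 1.7, 6.8]
opening: 0.217
grasp_force: 58.5
tcp [ 0.52914637 -0.12352585  0.0747712 ] [3.88613358e-04 9.68404144e-01 2.49384632e-01 7.53945095e-04] jig 0.5430931052842878 -0.01744706902530892 [-2.69993951  1.66122357  6.79170764]
wrist mark 439 368.6 20.7 [ 0.6452 -0.0884  0.032 ] jx 0.65 jy 0.0397
wrist ptr 444 362.0 23.1 [ 0.6419 -0.0859  0.035 ] jx 0.6463 jy 0.0415
wrist lever jig bbox 0.5358710930388894 0.6223113166601218 -0.026961375224505837 0.05589601377276951
scene mark 10 313.8 249.1 [ 0.6507 -0.0901  0.032 ] jx 0.6558 jy 0.0392
scene ptr 16 313.5 245.0 [ 0.6412 -0.086   0.035 ] jx 0.6456 jy 0.0413
scene lever jig bbox 0.5416237397038373 0.623466541911568 -0.030405917681024137 0.05293123668687314
side lever jig bbox 0.5360468654924256 0.6168279344230659 -0.05957878220729357 0.050881004727351284
```

Pointer and mark coincide to about 1 mm. I compute the arc next.

```bash
cat > arc.py <<'E'
from h import *
import sys
a=np.radians(78.7);ex=np.array([np.sin(a),-np.cos(a)]);ey=np.array([np.cos(a),np.sin(a)])
o=status.get_obs();p=o['eef_pos'];w,x,y,z=o['eef_rot'];M=R.from_quat([x,y,z,w]).as_matrix()
pv=float(sys.argv[1])*ex+float(sys.argv[2])*ey; d=p[:2]-pv; r=np.hypot(*d); print('r',r,'q',np.arctan2(d@ex,-(d@ey))+.873)
for t in map(float,sys.argv[3:]):
    c,s=np.cos(np.radians(t)),np.sin(np.radians(t)); n=np.r_[np.array([[c,-s],[s,c]])@d-d,0]; print(t,(M.T@n*100).round(2)[:2])
E
python3 arc.py .6085 .043 6 12 18 24 30 36 42 48 54 57
```

```text
r 0.08904974911546829 q 0.0484708438510697
6.0 [0.09 0.93]
12.0 [0.28 1.84]
18.0 [0.56 2.73]
24.0 [0.93 3.58]
30.0 [1.39 4.39]
36.0 [1.93 5.15]
42.0 [2.55 5.85]
48.0 [3.24 6.48]
54.0 [3.99 7.03]
57.0 [4.39 7.28]
```

```bash
python3 -m handwheel '[[[-1,0.1,0.9,0,0,0,-6],[-1,0.3,1.8,0,0,0,-12],[-1,0.6,2.7,0,0,0,-18],[-1,0.9,3.6,0,0,0,-24],[-1,1.4,4.4,0,0,0,-30],[-1,1.4,4.4,0,0,0,-30],[-1,1.4,4.4,0,0,0,-30]]]'
python3 k.py wrist scene; python3 arc.py .6085 .043 6 12 18 24 28 30
```

```text
time_s: 11.82
eef_pos: [0.5621, -0.156, 0.0748]
eef_rot: [0.001, 0.871, 0.492, -0.0]
wrist_force: [-4.0, 0.4, 7.6]
opening: 0.216
grasp_force: 58.8
tcp [ 0.56211549 -0.15601598  0.07479105] [ 6.15380924e-04  8.70835503e-01  4.91574129e-01 -1.52408755e-04] jig 0.5817894155828908 -0.04284719865513029 [-3.95955316  0.35019543  7.58447294]
wrist mark 460 388.0 55.9 [ 0.6459 -0.0874  0.032 ] jx 0.6505 jy 0.0409
wrist ptr 411 381.4 58.3 [ 0.6417 -0.0866  0.035 ] jx 0.6463 jy 0.0408
wrist lever jig bbox 0.5715463806679397 0.6221201400458206 -0.048906523415343184 0.0551686691607071
scene mark 6 314.5 250.3 [ 0.6548 -0.0902  0.032 ] jx 0.6598 jy 0.0398
scene ptr 16 313.3 245.4 [ 0.6422 -0.087   0.035 ] jx 0.6468 jy 0.0405
scene lever jig bbox 0.5799263015316655 0.623377068878271 -0.05663378499422106 0.05315146664828
r 0.08989581391035519 q 0.5709497132882864
6.0 [0.09 0.94]
12.0 [0.28 1.86]
18.0 [0.56 2.76]
24.0 [0.94 3.62]
28.0 [1.24 4.17]
30.0 [1.4  4.44]
```

```bash
python3 -m handwheel '[[[-1,0.1,0.9,0,0,0,-6],[-1,0.3,1.9,0,0,0,-12],[-1,0.6,2.8,0,0,0,-18],[-1,0.9,3.6,0,0,0,-24],[-1,1.2,4.2,0,0,0,-27.5],[-1,1.3,4.3,0,0,0,-29],[-1,1.3,4.3,0,0,0,-29],[-1,1.3,4.3,0,0,0,-29]]]'
python3 k.py wrist scene; python3 arc.py .6085 .0425 1 2 3
```

```text
time_s: 12.92
eef_pos: [0.6035, -0.1665, 0.0746]
eef_rot: [-0.002, 0.72, 0.694, -0.001]
wrist_force: [-12.4, 1.1, 12.2]
opening: 0.218
grasp_force: 59.5
tcp [ 0.60347611 -0.16652776  0.07459919] [-0.00165529  0.72020458  0.69375826 -0.00144824] jig 0.6244079898551326 -0.045050742419395086 [-12.42751111   1.05517743  12.24950317]
wrist mark 404 391.3 99.1 [ 0.6458 -0.0877  0.032 ] jx 0.6505 jy 0.0406
wrist ptr 380 384.8 96.9 [ 0.6416 -0.0863  0.035 ] jx 0.6461 jy 0.0411
wrist lever jig bbox 0.5929905029338739 0.6348411910266332 -0.04896863350600541 0.05549865322580157
scene mark 7 314.4 250.3 [ 0.6546 -0.0903  0.032 ] jx 0.6596 jy 0.0397
scene ptr 17 313.4 245.5 [ 0.6426 -0.0869  0.035 ] jx 0.6471 jy 0.0406
scene lever jig bbox 0.5961891775859698 0.6738921704311146 -0.05832573644066892 0.05305285286697977
r 0.08896785533171664 q 1.0528160761655259
1.0 [0.   0.16]
2.0 [0.01 0.31]
3.0 [0.02 0.47]
```

```bash
ls pics; python3 -c "
import cv2;f=cv2.imread('pics/k_wrist_129.png');cv2.imwrite('pics/z.png',cv2.resize(f[30:230,270:500],(690,600),interpolation=cv2.INTER_CUBIC))"
```

```text
crop.png
k_scene_108.png
k_scene_118.png
k_scene_129.png
k_side_108.png
k_wrist_108.png
k_wrist_118.png
k_wrist_129.png
scene.png
side.png
w1.png
w2.png
w3.png
w4.png
```

View pics/z.png

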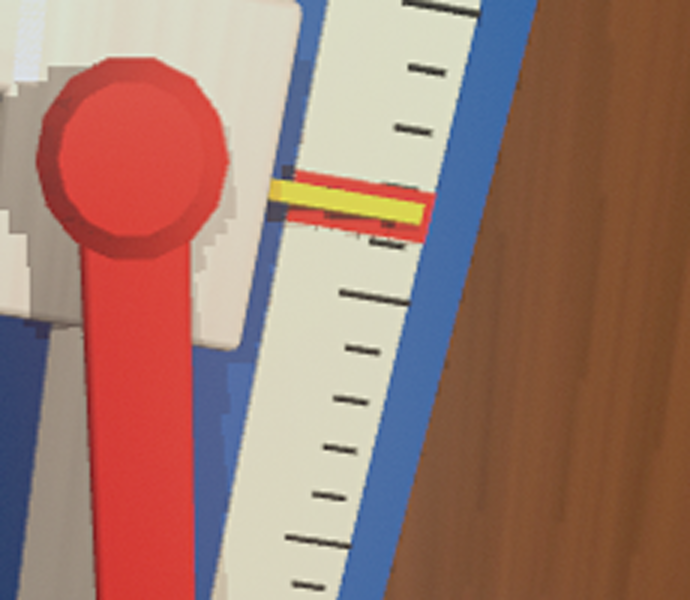

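The pointer lies on the red band at about (350,200) in the crop. The tool was commanded past the stop, stands at 1.05 rad and carries a 12 N reaction, so the lever is closed.

```bash
python3 -c "
from bench import ctrl; print(ctrl.hand_in())"
```

```text
the job is handed in; nothing more can be done
None
```

I seated and released the follower plate, moved the pointer onto the red mark to within about 1 mm, and handed the job in at about 13 s with the gripper still holding the lever closed by its knob; no verdict came back.

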